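# Start the stirrer under the push-to-open flap

### The arm

A 6-joint arm with a two-finger parallel gripper is mounted at the origin on the work surface. World frame = base frame: x ahead of the robot, y to its left, z up, the work surface at z = 0. Lengths are in mm, angles in rad, forces in N, time in s.
With the tool pointing down it reaches from about 275 to 1000 mm from the base axis. Payload 8.4 kg.
Tool frame: the origin (TCP) lies at the very end of the fingers, on their centre line; the grasp point (between the pads) lies r.hold_point_z behind it (r.hold_point_z is the distance from the TCP to the grasp point, in mm); x points along the fingers, z is the direction in which the jaws open and shut, and the axes are right-handed (so a half turn about x gives the same grasp; the last joint's range is limited). The gripper opens to 85 mm and grips with 20 to 120 N. Pads are 22 mm wide; open, the fingers measure 114 mm over their backs; the gripper's body (76 mm by 85 mm) begins 54 mm behind the grasp point. The pads swing forward as they close: fully open they stand 13 mm farther back than shut.
Start: joints at [-1.142, 0.353, 1.633, -0, 1.155, -0.002], TCP at [260.998, -567.898, 231.281] pointing down, gripper open.
Joint ranges: [-2.63, 2.63], [-0.92, 2.1], [0.06, 2.66], [-1.3, 4.44], [0, 2.69], [-3.02, 3.02]. Speed limits (rad/s): [2.22, 2.22, 2.79, 3.14, 3.14, 3.14].

### API

Orientations are given as [roll, pitch, yaw] about the fixed x, y, z axes, in that order (R = Rz(yaw) Ry(pitch) Rx(roll)).
In Python, from rig import r gives the robot as it stands.
- The arm moves only by the tool jog_arm, never from a script. Its argument "series" is a list of rows, each a list of 7 numbers: the turn, a rotation vector about the tool's x, y, z in degrees, then the shift along the tool's x, y, z in cm, then the opening, from 0 (shut) to 1 (fully open). In form: [[wx, wy, wz, tx, ty, tz, fingers], ...]. A call has 1 to 20 rows; each row shifts and turns the commanded pose from where the row before left it, along the tool's axes as they then stand; what a row does not reach is not made up. A row lasts 1/10 s, in which the tool goes at most 50 mm and 8.59 degrees, less where a joint would pass 70% of its speed; a pose out of reach is approached as far as the arm can. A call with a gripper value outside its range is refused whole. The fingers move at their own pace and stop on an object; "force" is the grip in N (left out, the last holds). Time passes only in rows, so rows that do not move let the fingers close. It gives the time, the measured TCP pose, the force and the opening at its end, in the units of the state.
- r.sense(): the state, without advancing time (a new reading comes with each control period).
- r.grab_frame(name): name is "side" or "top" or "wrist"; returns (picture, depth): 420x560x3 uint8, red, green, blue; 420x560 float32, mm along the optical axis (not along the pixel's ray), 0 where there is no reading.
- r.get_calibration(name): a dict with "mtx" (3x3 intrinsics, pixels), "dist" ([k1, k2, p1, p2, k3] as OpenCV has them; the pictures are not rectified), "position" and "rotation" of the camera in the world; the wrist camera has in their place "mount" (4x4, takes a point from camera to tool coordinates, whose origin is the TCP and whose axes are the tool frame's). Camera axes: x right, y down, z forward; pixel columns grow to the right and rows downward; lengths in mm; the calibration is good to about 2 mm. A picture is of the moment at which its call begins: read the wrist's pose just before it. get_calibration takes no time and is no camera call.
- r.sign_off(): hands the job in, once; it reports no verdict.
The state is a dict: "clock": time; "qpos": joint angles; "qvel": joint speeds; "joint_efforts": joint torques, N m; "eef_pos": TCP position; "tcp_rot": TCP orientation; "contact_force": force on the tool from outside, world axes, zero at the start; "wrist_torque": the same for the moment, N m; "opening": opening from 0.0 (shut) to 1.0 (fully open).
Only numpy, scipy, OpenCV 4.12 (cv2) and the standard library are available. Lean on these libraries where they do the work, as an engineer would, in place of code of your own. Each camera call takes 0.05 s, during which the arm holds its last target.

### The job

Start the stirrer with the turquoise-flapped controller: press the white dot at the front of its flap until the touch latch lets go and the flap springs half-open, push the raised flap on backwards until it stays fully open, then press the green button underneath all the way down and let go. Use only fingertips or the outside of the fingers; leave the red flap shut and do not move or pick up any of the loose things on the bench.

Things in the scene. Friction and masses are not known exactly. Their poses are not given: they have to be found in the camera images.
- teal_unit: controller box, 180 mm deep (its x) by 120 mm wide (its y) by 85 mm high, fixed to the bench, white with a turquoise stripe on its front and a turquoise flap on top. Origin: centre of its underside; its x axis points from its front (the robot's side) to its back, z up. The rear 55 mm of its top is a display panel; the flap covers the well in front of it
- teal_flap (a joint): angle of the turquoise flap (rad): 0 shut and latched (level); grows as it swings up and back about the hinge at its rear edge; open stop at 1.9. Once unlatched, the spring lifts it to about 1.0 and holds it there. Past upright (1.57) it falls open by its own weight and stays at 1.9; short of upright it sinks back to about 1.0. The latch does not catch again
- teal_press (a point): centre of the white dot (20 mm across) on the turquoise flap's upper face, 17 mm behind the middle of its front edge; 91 mm above the bench when shut. Pressed here the flap gives about 6 mm down (3 to 5 N) to a firm stop, by which the latch has let go; the flap rises when the finger goes up. Turns with the flap
- teal_edge (a point): middle of the front edge of the turquoise flap (plate 125 mm from hinge to front edge, 112 mm wide, 6 mm thick). Half-open, the edge stands about 105 mm above and 68 mm in front of the hinge line and can be pushed backwards. Turns with the flap
- teal_hinge (a point): middle of the turquoise flap's hinge line, which runs along the box's y axis, 85 mm above the bench, 35 mm behind the box's centre. Its axes are the box's
- red_unit: controller box, 180 mm deep (its x) by 120 mm wide (its y) by 85 mm high, fixed to the bench, white with a dark red stripe on its front and a dark red flap on top. Origin: centre of its underside; its x axis points from its front (the robot's side) to its back, z up. The rear 55 mm of its top is a display panel; the flap covers the well in front of it
- red_flap (a joint): angle of the dark red flap (rad): 0 shut and latched (level); grows as it swings up and back about the hinge at its rear edge; open stop at 1.9. Once unlatched, the spring lifts it to about 1.0 and holds it there. Past upright (1.57) it falls open by its own weight and stays at 1.9; short of upright it sinks back to about 1.0. The latch does not catch again
- red_press (a point): centre of the white dot (20 mm across) on the dark red flap's upper face, 17 mm behind the middle of its front edge; 91 mm above the bench when shut. Pressed here the flap gives about 6 mm down (3 to 5 N) to a firm stop, by which the latch has let go; the flap rises when the finger goes up. Turns with the flap
- red_edge (a point): middle of the front edge of the dark red flap (plate 125 mm from hinge to front edge, 112 mm wide, 6 mm thick). Half-open, the edge stands about 105 mm above and 68 mm in front of the hinge line and can be pushed backwards. Turns with the flap
- red_hinge (a point): middle of the dark red flap's hinge line, which runs along the box's y axis, 85 mm above the bench, 35 mm behind the box's centre. Its axes are the box's
- teal_button (a joint): travel of the round green start button in the well under the turquoise flap (m): 0 up, 0.006 fully down, takes about 5 N, springs back up. Face 30 mm across, in a black collar
- teal_button_top (a point): centre of that button's face, top side, 68 mm above the bench when up, 65 mm in front of the hinge line; the well around it is 119 mm by 108 mm, 35 mm deep below the hinge line (27 mm below its front and side rims), closed by the flap until that is open
- cap: loose red screw cap, 28 mm across, 22 mm high, standing between the two boxes; origin on its underside. To be left alone
- beaker: loose glass beaker, 68 mm across, 75 mm high, nearer the robot than the boxes, to the left or right; origin on its underside. To be left alone
- jar: loose amber glass jar with red lid, 52 mm across, 75 mm high, nearer the robot than the boxes, to the left or right; origin on its underside. To be left alone
- bottle: loose glass bottle with blue cap, 70 mm across, 160 mm high, at the left; origin on its underside. To be left alone
- spanner: loose steel spanner lying flat at the left. To be left alone
- weight: loose 0.4 kg steel weight with knob, 44 mm across, 58 mm high, at the right; origin on its underside. To be left alone

How it is judged:
By the outcome, as a careful person would: the job done as asked, in the order asked, and still so for the second after the job is handed in, with the robot touching nothing.
It also fails if it takes over 51 s, if anything falls off the work surface, if the arm or the gripper's body presses on something with over 40 N, if the wrist force passes 120 N, or if a joint passes its speed limit or range.

## Working session

There is one attempt and no reset: what is moved stays moved. The work goes in short steps, Python scripts to look and compute and a tool call to move; the robot and the scene stay as the last step left them, time stands still between calls to the robot, and variables do not carry over. Pictures are saved under pics/ and viewed, and the job is handed in when it is done.

Besides the shell and the picture viewer there is one more tool, called after "Call:" as name([rows], argument=value, ...), one row to a line, values as JSON. jog_arm: Moves the arm, as the interface text tells. Its arguments: {"type":"object","properties":{"series":{"type":"array"},"force":{"type":"number"}},"required":["series"]}

```bash
mkdir -p pics; ls; python3 - <<'E'
from rig import r
import cv2
print(r.sense(), r.hold_point_z)
for n in("top","side"):
    p,d=r.grab_frame(n); cv2.imwrite(f"pics/{n}0.png",p[:,:,::-1])
    c=r.get_calibration(n); print(n,c)
print(r.get_calibration("wrist"))
E
```

```text
pics
{'clock': 0.0, 'qpos': array([-1.14242929e+00,  3.53681533e-01,  1.63416195e+00, -1.76945832e-05,
        1.15520626e+00, -2.39562490e-03]), 'qvel': array([ 0.00063359, -0.00127848,  0.00147668, -0.00137103, -0.0015674 ,
       -0.00057165]), 'joint_efforts': array([-1.51813358e-03, -6.05259347e+01, -3.42061543e+01, -1.33713456e-04,
        9.49459733e-03, -4.19044213e-06]), 'eef_pos': array([ 260.76841871, -567.45375095,  230.52893557]), 'tcp_rot': array([-3.1328858 ,  1.56933915,  2.010273  ]), 'contact_force': array([-0.52868169, -0.49092728, -0.05041255]), 'wrist_torque': array([ 0.02104328, -0.01634979, -0.00617728]), 'opening': 1.0046971683540427} 18.700000000000003
top {'mtx': array([[410.79826272,   0.        , 283.89940702],
       [  0.        , 410.79826272, 219.20706675],
       [  0.        ,   0.        ,   1.        ]]), 'dist': array([-0.07095908,  0.        ,  0.        ,  0.        ,  0.        ]), 'position': array([ 348.09983108,  -11.71675412, 1042.49007806]), 'rotation': array([-2.9745357 ,  0.02076136, -1.58437157])}
side {'mtx': array([[397.98241099,   0.
[... 227 characters left out ...]
y([ 183.53626137,  699.46070637, 1002.13951199]), 'rotation': array([-2.43223899,  0.00506132, -2.73314842])}
{'mtx': array([[367.37185108,   0.        , 279.42440017],
       [  0.        , 367.37185108, 209.33667481],
       [  0.        ,   0.        ,   1.        ]]), 'dist': array([0.00398233, 0.        , 0.        , 0.        , 0.        ]), 'mount': array([[-8.15743914e-04, -3.17944436e-01,  9.48108997e-01,
        -1.42398719e+02],
       [ 5.12494690e-04, -9.48109321e-01, -3.17944103e-01,
         8.08525640e+01],
       [ 9.99999536e-01,  2.26539859e-04,  9.36359244e-04,
        -3.34682479e-01],
       [ 0.00000000e+00,  0.00000000e+00,  0.00000000e+00,
         1.00000000e+00]])}
```

View pics/top0.png

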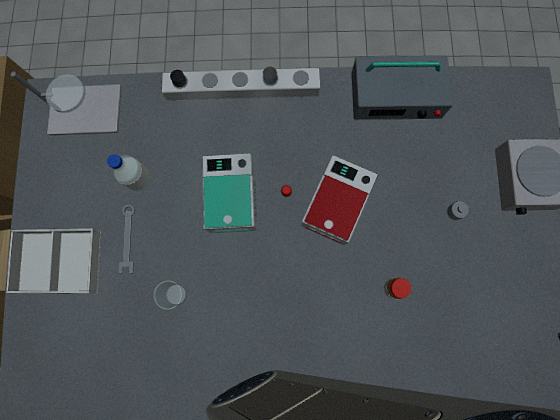

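View pics/side0.png

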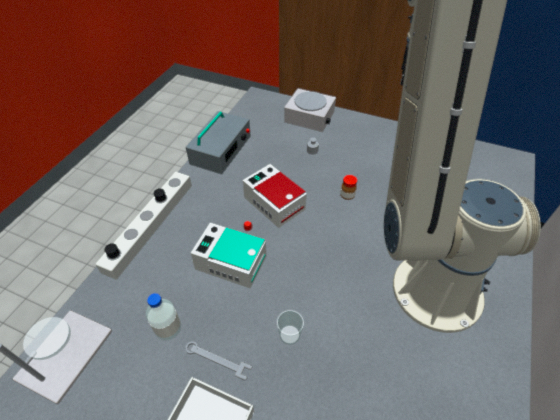

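The top view shows the teal flap around (228,190) with its dot at (228,219). The red box is at about (340,200), the cap at (286,190) and the beaker at (169,295). Next I'll measure these.

```bash
cat > h.py <<'E'
import numpy as np, cv2
from rig import r
from scipy.spatial.transform import Rotation as R
def cam(n):
    c=r.get_calibration(n)
    return c["mtx"],c["dist"],R.from_euler("xyz",c["rotation"]).as_matrix(),c["position"]
def ray(n,px):
    K,D,Rm,t=cam(n)
    u=cv2.undistortPoints(np.array(px,float).reshape(-1,1,2),K,D).reshape(-1,2)
    return t,(Rm@np.c_[u,np.ones(len(u))].T).T
def onplane(n,px,z):
    t,d=ray(n,px); return t+d*((z-t[2])/d[:,2])[:,None]
def proj(n,P):
    K,D,Rm,t=cam(n)
    rv=cv2.Rodrigues(Rm.T)[0]
    return cv2.projectPoints(np.array(P,float).reshape(-1,1,3),rv,-Rm.T@t,K,D)[0].reshape(-1,2)
E
python3 - <<'E'
from h import *
np.set_printoptions(precision=1,suppress=True)
for n in("top","side"):
    p=cv2.imread(f"pics/{n}0.png"); hsv=cv2.cvtColor(p,cv2.COLOR_BGR2HSV)
    m=cv2.inRange(hsv,(75,120,70),(95,255,255))
    cs=[c for c in cv2.findContours(m,cv2.RETR_EXTERNAL,cv2.CHAIN_APPROX_NONE)[0] if cv2.contourArea(c)>300]
    for c in sorted(cs,key=cv2.contourArea)[-1:]:
        pts=onplane(n,c.reshape(-1,2),91)[:,:2].astype(np.float32)
        rr=cv2.minAreaRect(pts); print(n,"flap",rr, cv2.boxPoints(rr))
        fill=np.zeros_like(m); cv2.drawContours(fill,[cv2.convexHull(c)],-1,255,-1)
        fill=cv2.erode(fill,np.ones((5,5)))
        w=fill&cv2.inRange(hsv,(0,0,120),(180,110,255))
        k,l,s,ce=cv2.connectedComponentsWithStats(w)
        i=1+np.argmax(s[1:,4]); print("dot px",ce[i],s[i,4],onplane(n,[ce[i]],91))
for nm,px,z in[("cap",(286.5,190),22),("beaker",(169,295),75),("jar",(401,288),75),("bottlecap",(115,161),160),("reddot",(328,224),91)]:
    print(nm,onplane("top",[px],z))
E
```

```text
top flap ((557.0016479492188, 140.76268005371094), (123.1150131225586, 109.4840316772461), 2.0654919147491455) [[493.5 193.3]
 [497.5  83.8]
 [620.5  88.3]
 [616.5 197.7]]
dot px [227.2 218.9] 64 [[511.8 139.8  91. ]]
side flap ((554.8980712890625, 141.7691650390625), (123.8191909790039, 113.50881958007812), 2.010655403137207) [[491.  196.3]
 [495.   82.9]
 [618.8  87.2]
 [614.8 200.7]]
dot px [251.1 251.7] 35 [[511.  138.5  91. ]]
cap [[595.9  -0.5  22. ]]
beaker [[335.6 278.5  75. ]]
jar [[ 344.5 -264.2   75. ]]
bottlecap [[638.6 388.7 160. ]]
reddot [[495.7 -97.3  91. ]]
```

```bash
cat >> h.py <<'E'
np.set_printoptions(precision=2,suppress=True)
def goal(p,yaw):
    """tool down, tool y rotated so that it is at world angle yaw; returns shift (cm, tool axes) and rotvec deg"""
    s=r.sense(); A=R.from_euler("xyz",s["tcp_rot"]).as_matrix()
    x=np.array([0,0,-1.]); y=np.array([np.cos(yaw),np.sin(yaw),0]); z=np.cross(x,y)
    B=np.c_[x,y,z]
    print("pos",s["eef_pos"],"F",s["contact_force"],"t",s["clock"],"open",s["opening"])
    print("shift tool cm",A.T@(np.array(p)-s["eef_pos"])/10,"rot deg",np.degrees(R.from_matrix(A.T@B).as_rotvec()))
    print("after-rot shift",B.T@(np.array(p)-s["eef_pos"])/10)
E
python3 - <<'E'
from h import *
s=r.sense(); print(R.from_euler("xyz",s["tcp_rot"]).as_matrix())
goal([510.5,139.6,231],np.radians(182))
goal([510.5,139.6,231],np.radians(2))
E
```

```text
[[-0.    0.91  0.42]
 [ 0.    0.42 -0.91]
 [-1.    0.   -0.  ]]
pos [ 260.82 -567.5   230.62] F [-0.46  0.68 -0.45] t 0.1 open 0.9991246144309234
shift tool cm [  0.03  52.21 -53.82] rot deg [-157.32   -0.02   -0.1 ]
after-rot shift [ -0.04 -27.42  69.8 ]
pos [ 260.82 -567.5   230.62] F [-0.46  0.68 -0.45] t 0.1 open 0.9991246144309234
shift tool cm [  0.03  52.21 -53.82] rot deg [22.68 -0.07  0.01]
after-rot shift [ -0.04  27.42 -69.8 ]
```

Call:
jog_arm([
  [-8.4,0,0,0,0,0,0],
  [-8.4,0,0,0,0,0,0],
  [-8.4,0,0,0,0,0,0],
  [-8.4,0,0,0,0,0,0],
  [-8.4,0,0,0,0,0,0],
  [-8.4,0,0,0,0,0,0],
  [-8.4,0,0,0,0,0,0],
  [-8.5,0,0,0,0,0,0],
], force=40)

```text
clock: 0.9
eef_pos: [260.9, -567.6, 230.8]
tcp_rot: [1.974, 1.57, 2.015]
contact_force: [0.4, -0.2, 0.1]
opening: -0.001
```

Call:
jog_arm([
  [0,0,0,0,3.4,1.3,0],
  [0,0,0,0,3.4,1.3,0],
  [0,0,0,0,3.4,1.3,0],
  [0,0,0,0,3.4,1.3,0],
  [0,0,0,0,3.4,1.3,0],
  [0,0,0,0,3.4,1.3,0],
  [0,0,0,0,3.4,1.3,0],
  [0,0,0,0,3.4,1.3,0],
  [0,0,0,0,3.4,1.3,0],
  [0,0,0,0,3.4,1.3,0],
  [0,0,0,0,3.4,1.3,0],
  [0,0,0,0,3.4,1.3,0],
  [0,0,0,0,3.4,1.3,0],
  [0,0,0,0,3.4,1.3,0],
  [0,0,0,0,3.4,1.3,0],
  [0,0,0,0,3.4,1.3,0],
  [0,0,0,0,3.4,1.3,0],
  [0,0,0,0,3.4,1.3,0],
  [0,0,0,0,3.4,1.3,0],
  [0,0,0,0,0,0,0],
])

```text
clock: 2.9
eef_pos: [486.6, 89.6, 231.2]
tcp_rot: [1.009, 1.569, 1.047]
contact_force: [-0.2, -0.5, 0.1]
opening: -0.002
```

```bash
python3 - <<'E'
from h import *
goal([510.5,139.6,100],np.radians(92))
for n in("top","wrist"):
    p,d=r.grab_frame(n); cv2.imwrite(f"pics/{n}1.png",p[:,:,::-1])
E
```

```text
pos [486.62  89.56 231.16] F [-0.22 -0.51  0.07] t 2.9 open -0.0019898410804281208
shift tool cm [13.12  4.9   2.56] rot deg [ 0.15  0.04 -0.06]
after-rot shift [13.12  4.92  2.56]
```

Call:
jog_arm([
  [0,0,0,0,2.5,1.3,0],
  [0,0,0,0,2.4,1.3,0],
  [0,0,0,3,0,0,0],
  [0,0,0,3,0,0,0],
  [0,0,0,3,0,0,0],
  [0,0,0,2,0,0,0],
  [0,0,0,0,0,0,0],
  [0,0,0,0,0,0,0],
])

```text
clock: 3.8
eef_pos: [509.6, 135.2, 121.6]
tcp_rot: [-2.759, 1.57, -2.726]
contact_force: [0.2, 0.4, 1.1]
opening: -0.001
```

```bash
python3 - <<'E'
from h import *
goal([510.5,139.6,91],np.radians(92))
ims=[]
for n in("side","wrist"):
    p,d=r.grab_frame(n); ims.append(p[:,:,::-1])
a=cv2.resize(ims[0][180:320,170:350],(720,560)); cv2.imwrite("pics/side2.png",a)
cv2.imwrite("pics/wrist2.png",ims[1])
E
```

```text
pos [509.65 135.24 121.56] F [0.22 0.39 1.08] t 3.8 open -0.0013377317239163331
shift tool cm [3.06 0.43 0.1 ] rot deg [-0.07 -0.04  0.02]
after-rot shift [3.06 0.43 0.1 ]
```

View pics/side2.png

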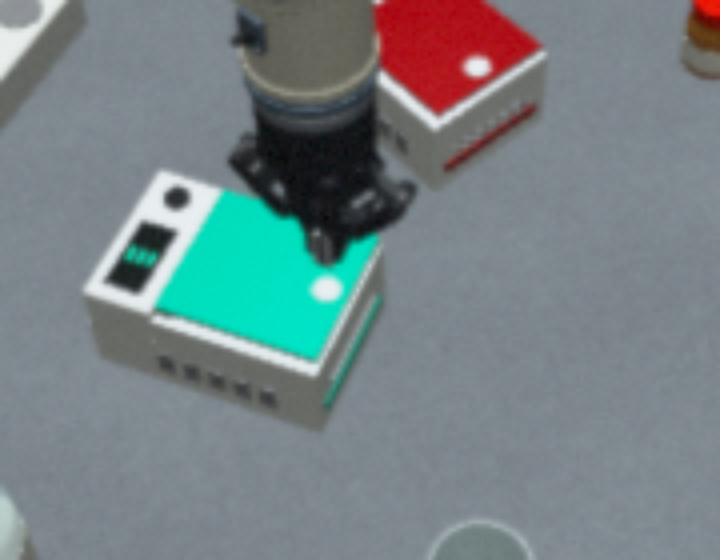

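View pics/wrist2.png

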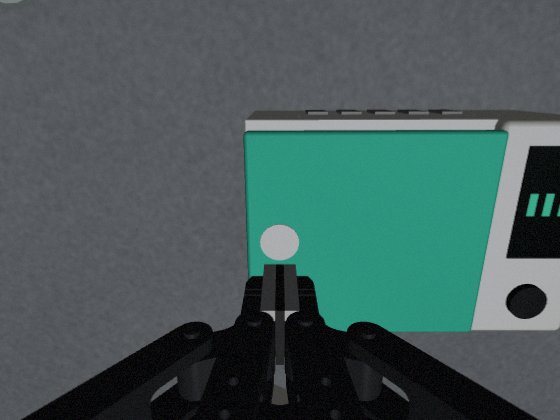

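```bash
python3 - <<'E'
from h import *
s=r.sense(); A=R.from_euler("xyz",s["tcp_rot"]).as_matrix()
c=r.get_calibration("wrist"); M=c["mount"]
u=cv2.undistortPoints(np.array([[[279.,242.]]]),c["mtx"],c["dist"]).reshape(2)
d=A@M[:3,:3]@np.r_[u,1]; t=s["eef_pos"]+A@M[:3,3]
print("dot",t+d*(91-t[2])/d[2])
p,dep=r.grab_frame("wrist")
yy,xx=np.mgrid[0:420:2,0:560:2]; z=dep[::2,::2].ravel()
uv=cv2.undistortPoints(np.c_[xx.ravel(),yy.ravel()].astype(float).reshape(-1,1,2),c["mtx"],c["dist"]).reshape(-1,2)
P=(M[:3,:3]@(np.c_[uv,np.ones(len(uv))]*z[:,None]).T).T+M[:3,3]
P=P[(z>0)]
for a in range(-90,10,10):
    q=P[(P[:,0]>a)&(P[:,0]<=a+10)&(abs(P[:,1])<70)]
    if len(q): print(a,len(q),"y",q[:,1].min(),q[:,1].max(),"z",q[:,2].min(),q[:,2].max())
E
```

```text
dot [509.45 141.24  91.  ]
-90 598 y 12.124903911690794 18.367476055290716 z -56.56141096308508 55.30237273445399
-80 2775 y 1.2798934221633829 18.705889431018953 z -57.67385340583067 56.07373760949349
-70 1784 y -9.627772115129261 18.306898132138492 z -50.637683306199406 48.700670755084005
-60 2350 y -11.508139638283225 14.48422330371416 z -42.20400686644459 39.863068193440775
-50 783 y -12.128539613841554 14.316352533059103 z -33.06981425055566 32.90901414165224
-40 327 y -11.105041380705103 12.1039380133722 z -13.968209512820156 14.557859200953882
-30 269 y 6.022113738024416 11.621055899693289 z -14.313033254126672 12.85393971359862
-20 213 y 5.783008210814145 11.629092276719845 z -14.358313971330833 12.686059414957949
-10 83 y 6.0687383090405405 11.221856883031947 z -13.58052059794899 10.885647871041499
```

The wrist image shows the dot at (279,242) with the tip at (279,267). The rays put the dot at about (510,140). I'll centre on it, come down, then press gently.

Call:
jog_arm([
  [0,0,0,1,0.5,0,0],
  [0,0,0,1,0,0,0],
  [0,0,0,0.6,0,0,0],
  [0,0,0,0,0,0,0],
  [0,0,0,0,0,0,0],
])

```text
clock: 4.45
eef_pos: [509.4, 141.1, 94.9]
tcp_rot: [-2.888, 1.57, -2.853]
contact_force: [-0.4, -1.4, 0.8]
opening: 0.001
```

Call:
jog_arm([
  [0,0,0,0.2,0,0,0],
  [0,0,0,0.2,0,0,0],
  [0,0,0,0.2,0,0,0],
  [0,0,0,0,0,0,0],
  [0,0,0,0,0,0,0],
])

```text
clock: 4.95
eef_pos: [509.7, 141.2, 89.3]
tcp_rot: [0.302, 1.571, 0.337]
contact_force: [0.4, -0.1, 0.4]
opening: -0.002
```

Call:
jog_arm([
  [0,0,0,0.2,0,0,0],
  [0,0,0,0.1,0,0,0],
  [0,0,0,0,0,0,0],
])

```text
clock: 5.25
eef_pos: [509.7, 141.2, 86.2]
tcp_rot: [0.346, 1.571, 0.38]
contact_force: [-0.1, -0.5, 1.2]
opening: -0.004
```

Call:
jog_arm([
  [0,0,0,0.2,0,0,0],
  [0,0,0,0,0,0,0],
])

```text
clock: 5.45
eef_pos: [509.8, 141.2, 84.6]
tcp_rot: [0.307, 1.571, 0.342]
contact_force: [-2.1, -0.8, 8.5]
opening: 0.003
```

Call:
jog_arm([
  [0,0,0,0.1,0,0,0],
  [0,0,0,0,0,0,0],
])

```text
clock: 5.65
eef_pos: [509.9, 141.2, 84.4]
tcp_rot: [0.191, 1.57, 0.225]
contact_force: [-4.8, -0.7, 16.7]
opening: 0.001
```

The force went from 3 to 17 N, so this is the firm stop. Now I'll rise and back off so that I end up in front of the raised flap.

Call:
jog_arm([
  [0,0,0,-0.5,0,0,0],
  [0,0,0,-1,0,0,0],
  [0,0,0,-1,0,-0.3,0],
  [0,0,0,-1.5,0,-0.5,0],
  [0,0,0,-1.5,0,-1,0],
  [0,0,0,-2,0,-1,0],
  [0,0,0,-2,0,-1,0],
  [0,0,0,-0.5,0,-1,0],
  [0,0,0,0,0,0,0],
  [0,0,0,0,0,0,0],
])

```text
clock: 6.65
eef_pos: [461.3, 139.4, 183.0]
tcp_rot: [-0.514, 1.571, -0.479]
contact_force: [0.8, 0.3, 0.7]
opening: -0.002
```

```bash
python3 - <<'E'
from h import *
goal([530,140.6,178],np.radians(92))
p,d=r.grab_frame("side")
a=cv2.resize(p[180:320,170:350,::-1],(720,560)); cv2.imwrite("pics/side3.png",a)
E
```

```text
pos [461.34 139.42 183.05] F [0.77 0.34 0.71] t 6.65 open -0.0020702640016771706
shift tool cm [ 0.51 -0.12  6.87] rot deg [-0.  0.  0.]
after-rot shift [ 0.5  -0.12  6.87]
```

View pics/side3.png

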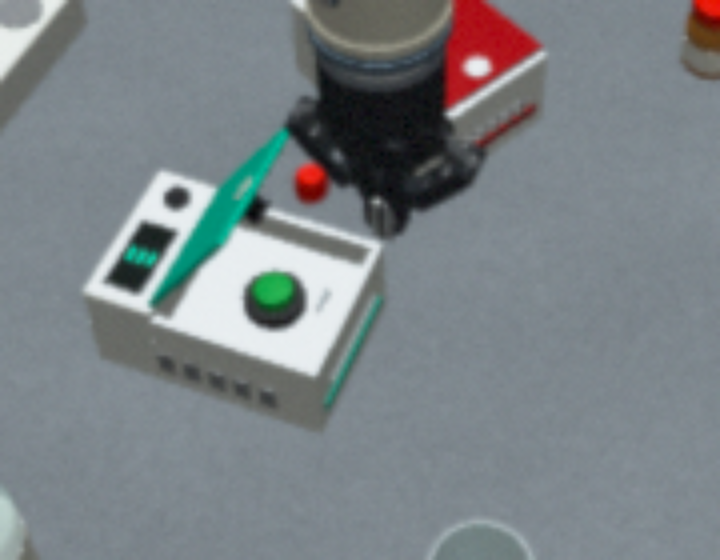

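The side view shows the flap half-open, with its edge near (285,130). The green button is visible at (275,290) and the red flap is still shut. Next I'll push the flap back.

Call:
jog_arm([
  [0,0,0,0.5,0,2,0],
  [0,0,0,0,0,2,0],
  [0,0,0,0,0,1.5,0],
  [0,0,0,0,0,0.8,0],
  [0,0,0,0,0,0.8,0],
  [0,0,0,0,0,0.8,0],
  [0,0,0,0,0,0.8,0],
  [0,0,0,0,0,0.8,0],
  [0,0,0,0,0,0.8,0],
])

```text
clock: 7.6
eef_pos: [565.1, 143.1, 178.4]
tcp_rot: [0.225, 1.571, 0.26]
contact_force: [0.1, 0.5, 0.1]
opening: -0.004
```

Call:
jog_arm([
  [0,0,0,0,0,0.8,0],
  [0,0,0,0,0,0.8,0],
  [0,0,0,0,0,0.8,0],
  [0,0,0,0,0,0.8,0],
  [0,0,0,0,0,0.8,0],
  [0,0,0,0,0,0.8,0],
  [0,0,0,0,0,0.8,0],
  [0,0,0,0,0,0,0],
  [0,0,0,0,0,0,0],
  [0,0,0,0,0,0,0],
])

```text
clock: 8.6
eef_pos: [627.5, 145.5, 184.9]
tcp_rot: [0.104, 1.555, 0.138]
contact_force: [5.6, -2.4, 30.3]
opening: 0.0
```

```bash
python3 - <<'E'
from h import *
goal([551,141,178],np.radians(92))
p,d=r.grab_frame("side")
a=cv2.resize(p[180:320,170:350,::-1],(720,560)); cv2.imwrite("pics/side4.png",a)
E
```

```text
pos [627.48 145.52 184.9 ] F [ 5.64 -2.35 30.29] t 8.6 open 0.00019592999000842402
shift tool cm [ 0.57 -0.19 -7.67] rot deg [-0.02  0.9  -0.09]
after-rot shift [ 0.69 -0.18 -7.66]
```

View pics/side4.png

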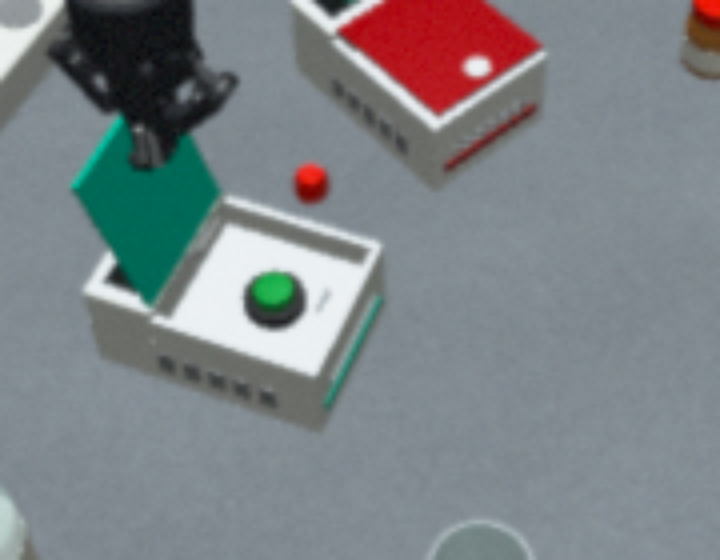

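The side view shows the flap past upright and leaning back. There is 30 N upward on the tool, so a knuckle is resting on the flap's top edge. I'll lift off it.

Call:
jog_arm([
  [0,0,0,-0.7,0,0,0],
  [0,0,0,-0.5,0,0,0],
  [0,0,0,0,0,0,0],
])

```text
clock: 8.95
eef_pos: [620.8, 145.0, 190.7]
tcp_rot: [0.329, 1.57, 0.364]
contact_force: [-0.2, 0.5, -0.0]
opening: -0.001
```

```bash
python3 - <<'E'
from h import *
goal([551,141,178],np.radians(92))
p,d=r.grab_frame("side")
a=cv2.resize(p[180:320,170:350,::-1],(720,560)); cv2.imwrite("pics/side5.png",a)
hg=np.array([618.4,143.4,85]);x=np.array([.9994,.0356,0]);y=np.array([-.0356,.9994,0])
for th in(1.57,1.7,1.8,1.9):
    e=hg-125*np.cos(th)*x+[0,0,125*np.sin(th)]
    print(th,[((proj("side",[e+s*56*y])-[170,180])*4).round() for s in(-1,1)])
E
```

```text
pos [620.77 145.01 190.66] F [-0.2   0.52 -0.01] t 8.95 open -0.0006890613620012126
shift tool cm [ 1.26 -0.16 -6.99] rot deg [-0.02  0.02 -0.01]
after-rot shift [ 1.27 -0.16 -6.99]
1.57 [array([[203.,  76.]]), array([[123., 197.]])]
1.7 [array([[181.,  71.]]), array([[101., 191.]])]
1.8 [array([[166.,  69.]]), array([[ 85., 188.]])]
1.9 [array([[151.,  67.]]), array([[ 69., 186.]])]
```

View pics/side5.png

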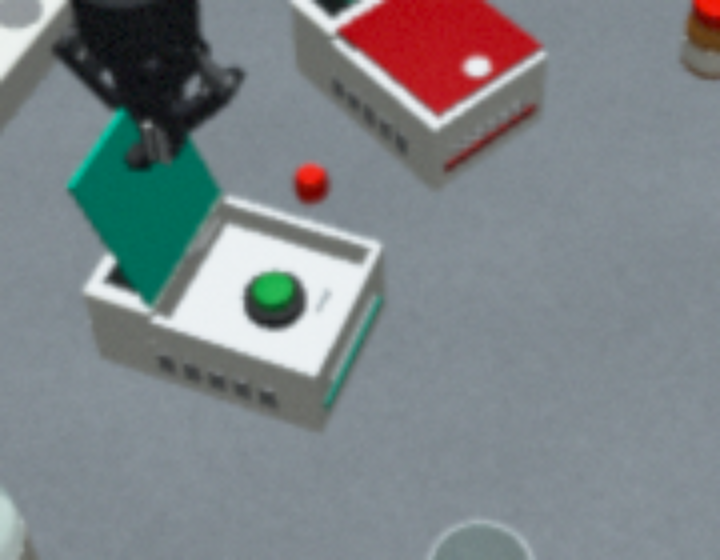

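The near corner of the flap is at (69,187), which matches 1.9 rad, and there is no contact force. I'll back off over the button.

Call:
jog_arm([
  [0,0,0,0,0,-1.5,0],
  [0,0,0,0,0,-2,0],
  [0,0,0,0,0,-2,0],
  [0,0,0,0,-0.2,-1.4,0],
  [0,0,0,0,0,0,0],
  [0,0,0,0,0,0,0],
])

```text
clock: 9.6
eef_pos: [551.9, 140.7, 190.0]
tcp_rot: [-3.066, 1.571, -3.031]
contact_force: [0.4, -0.3, -0.4]
opening: 0.002
```

```bash
python3 - <<'E'
from h import *
goal([552.5,141.1,68],np.radians(92))
p,d=r.grab_frame("side"); b=p[:,:,::-1].copy()
cv2.imwrite("pics/side6.png",cv2.resize(b[180:320,170:350],(720,560)))
m=cv2.inRange(cv2.cvtColor(b,cv2.COLOR_BGR2HSV),(50,120,50),(72,255,255))
k,l,s,ce=cv2.connectedComponentsWithStats(m)
for i in range(1,k):
    if s[i,4]>25: print(s[i],ce[i],onplane("side",[ce[i]],68))
s=r.sense(); A=R.from_euler("xyz",s["tcp_rot"]).as_matrix()
p,d=r.grab_frame("wrist"); b=p[:,:,::-1].copy(); cv2.imwrite("pics/wrist6.png",b)
c=r.get_calibration("wrist"); M=c["mount"]
m=cv2.inRange(cv2.cvtColor(b,cv2.COLOR_BGR2HSV),(50,120,40),(72,255,255))
k,l,st,ce=cv2.connectedComponentsWithStats(m)
for i in range(1,k):
    if st[i,4]>100:
        u=cv2.undistortPoints(ce[i].reshape(1,1,2),c["mtx"],c["dist"]).reshape(2)
        dd=A@M[:3,:3]@np.r_[u,1]; t=s["eef_pos"]+A@M[:3,3]
        print(st[i],ce[i],t+dd*(68-t[2])/dd[2])
E
```

```text
pos [551.92 140.66 190.02] F [ 0.36 -0.26 -0.44] t 9.6 open 0.00208038019560216
shift tool cm [12.2   0.04  0.06] rot deg [-0.01 -0.    0.  ]
after-rot shift [12.2   0.04  0.06]
[233 248  11  10  85] [238.05 252.56] [[552.24 141.77  68.  ]]
[ 261  177   40   40 1225] [280.3  196.93] [552.07 143.37  68.  ]
```

View pics/wrist6.png

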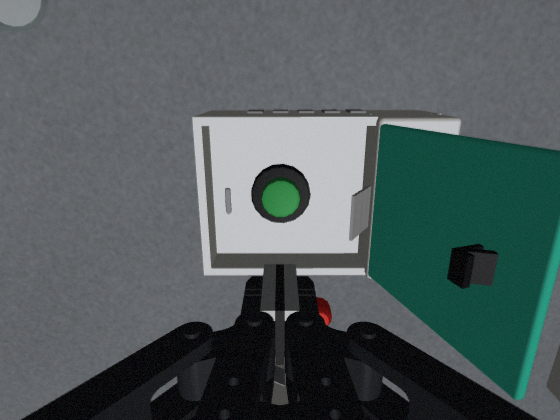

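View pics/side6.png

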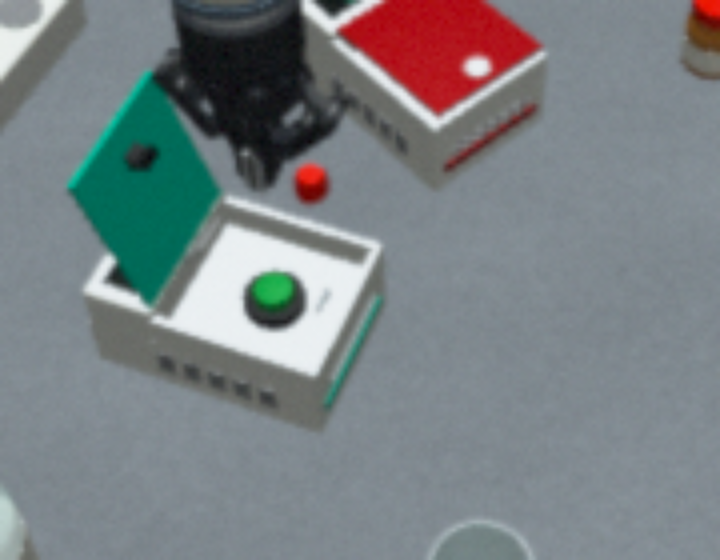

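Both views put the button at about (552,142). The flap is fully open, and its latch hook and plate stay clear of the knuckles on the way down.

Call:
jog_arm([
  [0,0,0,2,0.1,0,0],
  [0,0,0,2.5,0,0,0],
  [0,0,0,2.5,0,0,0],
  [0,0,0,2.5,0,0,0],
  [0,0,0,1.5,0,0,0],
  [0,0,0,0.7,0,0,0],
  [0,0,0,0,0,0,0],
  [0,0,0,0,0,0,0],
])

```text
clock: 10.5
eef_pos: [552.4, 141.8, 74.0]
tcp_rot: [0.241, 1.57, 0.275]
contact_force: [0.2, -0.3, 0.1]
opening: -0.0
```

Call:
jog_arm([
  [0,0,0,0.2,0,0,0],
  [0,0,0,0.2,0,0,0],
  [0,0,0,0.2,0,0,0],
  [0,0,0,0,0,0,0],
  [0,0,0,0,0,0,0],
])

```text
clock: 11.0
eef_pos: [552.5, 141.8, 67.8]
tcp_rot: [0.222, 1.569, 0.257]
contact_force: [2.6, 1.1, 4.6]
opening: 0.0
```

Call:
jog_arm([
  [0,0,0,0.2,0,0,0],
  [0,0,0,0.2,0,0,0],
  [0,0,0,0,0,0,0],
])

```text
clock: 11.3
eef_pos: [552.7, 141.9, 65.6]
tcp_rot: [0.212, 1.569, 0.246]
contact_force: [-4.1, -0.9, 28.0]
opening: 0.001
```

Call:
jog_arm([
  [0,0,0,0.2,0,0,0],
  [0,0,0,0,0,0,0],
])

```text
clock: 11.5
eef_pos: [552.8, 141.9, 65.3]
tcp_rot: [0.205, 1.568, 0.24]
contact_force: [-10.0, -1.9, 48.2]
opening: 0.001
```

Call:
jog_arm([
  [0,0,0,0.1,0,0,0],
  [0,0,0,0,0,0,0],
])

```text
clock: 11.7
eef_pos: [552.9, 141.9, 65.1]
tcp_rot: [0.204, 1.568, 0.239]
contact_force: [-13.5, -4.0, 57.4]
opening: 0.002
```

The stop came at z≈65.3 rather than 62, at 57 N. The flat 28×22 mm tip is wider across its diagonal than the 30 mm face, so its corners are probably resting on the collar. I'll lift, then tilt the tool 20° away from the flap and press with one fingertip edge.

Call:
jog_arm([
  [0,0,0,-0.5,0,0,0],
  [0,0,0,-1,0,0,0],
  [0,0,0,-2,0,0,0],
  [0,0,0,-2,0,0,0],
  [0,-5,0,0,0,0,0],
  [0,-5,0,0,0,0,0],
  [0,-5,0,0,0,0,0],
  [0,-5,0,0,0,0,0],
  [0,0,0,0,0,0,0],
  [0,0,0,0,0,0,0],
])

```text
clock: 12.7
eef_pos: [550.9, 141.5, 114.9]
tcp_rot: [-0.002, 1.225, 0.033]
contact_force: [-0.3, -0.4, 1.0]
opening: 0.002
```

```bash
python3 - <<'E'
from h import *
s=r.sense(); A=R.from_euler("xyz",s["tcp_rot"]).as_matrix(); print(A, s["eef_pos"])
c=s["eef_pos"]+A@[0,0,-14]; print("corner",c,"shift to (547.5,142,75)",A.T@(np.array([547.5,142,75])-c)/10,"down1cm",A.T@[0,0,-1.])
p,d=r.grab_frame("side"); b=p[:,:,::-1].copy()
cv2.imwrite("pics/side7.png",cv2.resize(b[180:320,170:350],(720,560)))
p,d=r.grab_frame("wrist"); cv2.imwrite("pics/wrist7.png",p[:,:,::-1])
E
```

```text
[[ 0.34 -0.04  0.94]
 [ 0.01  1.    0.03]
 [-0.94 -0.    0.34]] [550.9  141.46 114.91]
corner [537.74 140.99 110.16] shift to (547.5,142,75) [ 3.64  0.07 -0.27] down1cm [ 0.94  0.   -0.34]
```

View pics/side7.png

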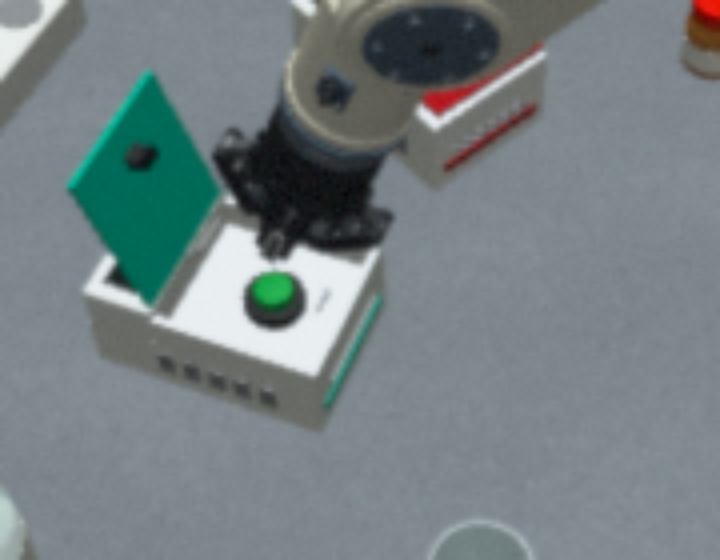

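View pics/wrist7.png

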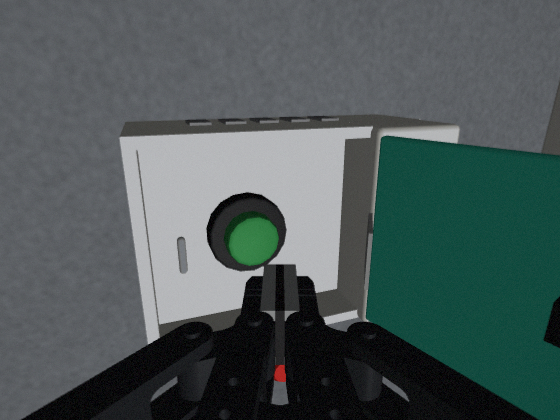

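The side view shows the tool leaning towards the robot, well clear of the flap, with the button up at (275,290). I'll lower it.

Call:
jog_arm([
  [0,0,0,1,0.1,-0.1,0],
  [0,0,0,1,0,-0.1,0],
  [0,0,0,1,0,-0.1,0],
  [0,0,0,0.6,0,0,0],
  [0,0,0,0,0,0,0],
  [0,0,0,0,0,0,0],
])

```text
clock: 13.4
eef_pos: [561.0, 142.8, 80.0]
tcp_rot: [-0.001, 1.222, 0.034]
contact_force: [0.1, 0.8, 0.9]
opening: -0.0
```

```bash
python3 - <<'E'
from h import *
s=r.sense(); A=R.from_euler("xyz",s["tcp_rot"]).as_matrix()
c=s["eef_pos"]+A@[0,0,-14]; print("corner",c,s["contact_force"],"shift",A.T@(np.array([547.5,142,69])-c)/10)
E
```

```text
corner [547.83 142.36  75.27] [0.06 0.75 0.9 ] shift [ 0.58 -0.03 -0.25]
```

Call:
jog_arm([
  [0,0,0,0.19,0,-0.07,0],
  [0,0,0,0.19,0,-0.07,0],
  [0,0,0,0.19,0,-0.07,0],
  [0,0,0,0.19,0,-0.07,0],
  [0,0,0,0,0,0,0],
  [0,0,0,0,0,0,0],
])

```text
clock: 14.0
eef_pos: [561.2, 143.0, 72.5]
tcp_rot: [0.0, 1.221, 0.035]
contact_force: [-1.4, -0.0, 1.7]
opening: 0.001
```

Call:
jog_arm([
  [0,0,0,0.19,0,-0.07,0],
  [0,0,0,0,0,0,0],
  [0,0,0,0,0,0,0],
])

```text
clock: 14.3
eef_pos: [561.1, 143.0, 70.4]
tcp_rot: [0.0, 1.222, 0.035]
contact_force: [-0.4, -0.5, 3.8]
opening: -0.001
```

Call:
jog_arm([
  [0,0,0,0.19,0,-0.07,0],
  [0,0,0,0,0,0,0],
  [0,0,0,0,0,0,0],
])

```text
clock: 14.6
eef_pos: [561.2, 143.0, 68.3]
tcp_rot: [0.0, 1.222, 0.035]
contact_force: [-1.4, -0.1, 4.5]
opening: 0.001
```

Call:
jog_arm([
  [0,0,0,0.19,0,-0.07,0],
  [0,0,0,0,0,0,0],
  [0,0,0,0,0,0,0],
])

```text
clock: 14.9
eef_pos: [561.4, 143.0, 67.4]
tcp_rot: [0.001, 1.22, 0.035]
contact_force: [-8.3, -0.5, 19.6]
opening: 0.0
```

Call:
jog_arm([
  [0,0,0,0.1,0,-0.03,0],
  [0,0,0,0,0,0,0],
  [0,0,0,0,0,0,0],
])

```text
clock: 15.2
eef_pos: [561.5, 143.0, 67.0]
tcp_rot: [0.001, 1.22, 0.035]
contact_force: [-12.6, -1.5, 30.4]
opening: 0.001
```

There is a firm stop with the tip edge at z≈62.2, so the button has gone its full 6 mm. I'll release and withdraw.

Call:
jog_arm([
  [0,0,0,-0.5,0,0.15,0],
  [0,0,0,-1,0,0.3,0],
  [0,0,0,-2,0,0,0],
  [0,0,0,-3,0,0,0],
  [0,0,0,-3,0,0,0],
  [0,0,0,-3,0,0,0],
  [0,0,0,-3,0,0,0],
  [0,0,0,-3,0,0,0],
  [0,0,0,0,0,-3,0],
  [0,0,0,0,0,-3,0],
  [0,0,0,0,0,0,0],
  [0,0,0,0,0,0,0],
])

```text
clock: 16.4
eef_pos: [445.3, 139.0, 220.2]
tcp_rot: [0.0, 1.222, 0.036]
contact_force: [0.9, 0.7, 0.8]
opening: -0.004
```

```bash
python3 - <<'E'
from h import *
print(r.sense()["contact_force"],r.sense()["eef_pos"])
p,d=r.grab_frame("side"); b=p[:,:,::-1].copy(); cv2.imwrite("pics/side8.png",b)
m=cv2.inRange(cv2.cvtColor(b,cv2.COLOR_BGR2HSV),(50,120,50),(72,255,255))
k,l,s,ce=cv2.connectedComponentsWithStats(m)
for i in range(1,k):
    if s[i,4]>25: print(s[i],ce[i])
p,d=r.grab_frame("top"); cv2.imwrite("pics/top8.png",p[:,:,::-1])
E
```

```text
[0.86 0.72 0.77] [445.34 139.   220.22]
[233 248  11  10  84] [237.99 252.55]
```

View pics/side8.png

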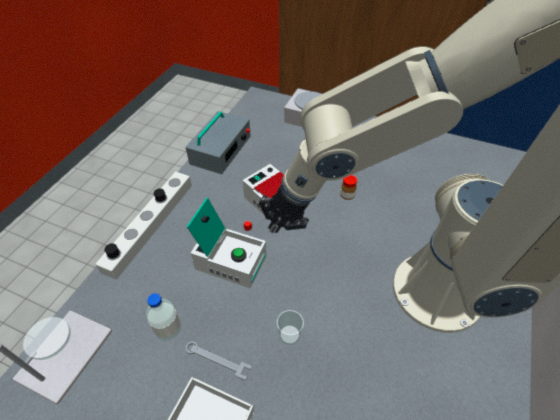

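View pics/top8.png

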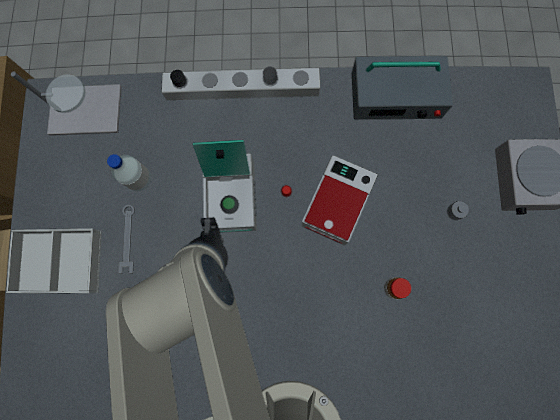

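The flap is fully open, the button has sprung back to its original pixels, the red flap is shut, and the loose things I can see are where they were. The arm is clear, so I'm handing in.

```bash
python3 -c "
from rig import r
print(r.sign_off())"
```

```text
the job is handed in; nothing more can be done
None
```

The stirrer start sequence is done and handed in at about 16.5 s of the 51 s allowed. I pressed the white dot to its firm stop (about 17 N) and the flap sprang half-open. I pushed it back until it stayed fully open, then pressed the green button all the way down and let go.

**Last checks:** After I withdrew, the side camera showed the button back at its original position, with no contact force on the tool. Before the button press, the flap corner matched 1.9 rad, and the later pictures still show it open. The red flap is shut. The cap, jar, bottle, spanner and weight look unmoved by eye; the beaker is hidden by the arm in the last top view but looks in place from the side.

**What did not go cleanly:**
- **First button press:** It stopped about 3 mm short at up to 57 N, probably because the flat fingertip landed on the collar. I lifted, tilted the tool 20° and pressed with one fingertip edge. That reached a firm stop at about 62 mm, at 30 N, which is the full 6 mm of travel.
- **Flap push:** At the end of the push, something at the base of the fingers (probably a knuckle) rested on the flap's top edge at about 30 N until I lifted it off. That is under the 40 N limit, but it was not strictly fingertip contact.

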